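# Hang the screwdriver holder on the bench rail and load it

### The arm

A 6-joint arm with a two-finger parallel gripper is mounted at the origin on the work surface. World frame = base frame: x ahead of the robot, y to its left, z up, the work surface at z = 0. Lengths are in m, angles in degrees, forces in N, time in s.
With the tool pointing down it reaches from about 0.35 to 0.875 m from the base axis. Payload 4.2 kg.
Tool frame: the origin (TCP) lies midway between the tips of the shut fingers; the grasp point (between the pads) lies 19 mm behind it; y points along the fingers, z is the direction in which the jaws open and shut, and the axes are right-handed (so a half turn about y gives the same grasp; the last joint's range is limited). The gripper opens to 87 mm and grips with 3 to 60 N. Pads are 19 mm wide; open, the fingers measure 117 mm over their backs; the gripper's body (75 mm by 190 mm) begins 51 mm behind the grasp point.
Start: joints at [-55.657, 22.042, 0.453, 0, -68.411, -14.817], TCP at [0.209, -0.589, 0.2] pointing down, gripper open.
Joint ranges: [-179.83, 179.83], [-69.29, 118.12], [-61.27, 80.66], [-181.25, 117.63], [-171.15, -9.14], [-177.46, 177.46]. Speed limits (degrees/s): [159.86, 159.86, 180, 180, 180, 180].

### API

Orientations are given as [roll, pitch, yaw] about the fixed x, y, z axes, in that order (R = Rz(yaw) Ry(pitch) Rx(roll)).
In Python, from workcell import env gives the robot as it stands. The module is installed in compiled form; this text tells all that it offers. Calls block until the motion is done:
- env.goto(position, orientation): joint-space move of the TCP to a pose.
- env.move_straight(position, rotation=None, rate=0.15, force_limit=None): straight line of the TCP; rotation=None keeps the orientation; rate is the mean speed in m/s. With force_limit (N) it stops when the force on the tool has changed by that much, and returns True; else False.
- env.set_joints(angles): joint-space move.
- env.gripper_to(opening, grasp_force=None): opening from 0.0 (shut) to 1.0 (fully open); grasp_force is the grip in N (None keeps the last); returns when the fingers have stopped.
- env.dwell(seconds).
- env.inverse_kinematics(position, orientation): joint angles nearest the present ones, or None.
- env.read_state(): the state.
- env.grab_frame(name): name is "side" or "top"; returns a dict with "image" (400x640x3 uint8, blue, green, red), "fx", "fy", "cx", "cy" (pixels), "D" ([k1, k2, p1, p2, k3] as OpenCV has them; the pictures are not rectified), "position" and "orientation" of the camera in the world. Camera axes: x right, y up, looking along -z (the intrinsics and any distortion apply to the point x, -y, -z); pixel columns grow to the right and rows downward; lengths in m; the calibration is good to about 2 mm. A picture is of the moment at which its call begins. There is no depth.
A pose or a line that the arm cannot do raises env.Unreachable and nothing moves.
- env.close_job(): hands the job in, once; it reports no verdict.
Trained networks look in a picture, given as the dict that the camera call returned (one of the last four; its "shot" number tells which), for a name from the list of things; names that differ only in an ending like _2 or _b are one class to them, and where a whole thing is asked for, a point or a joint stands for the part that bears it (a point fixed in the world has none). Each returns a list of dicts, best first, with "score" (0 to 1); they miss things now and then, are a little off and sometimes report something else, mostly with a low value. They report only what shows in the picture. A call takes as long as a camera call. They do not tell look-alikes from the thing itself.
- env.search_frame(picture, thing): "xyz" ([x, y, z] in m, in world coordinates, good to about 4 mm: the middle of the surface that is visible of it).
- env.trace(picture, thing): "mask" (400x640 bool, what is visible of it).
The state is a dict: "clock": time; "joint_positions": joint angles; "qvel": joint speeds; "joint_torque": joint torques, N m; "position": TCP position; "tool_rot": TCP orientation; "force": force on the tool from outside, world axes, zero at the start; "wrist_torque": the same for the moment, N m; "opening": opening from 0.0 (shut) to 1.0 (fully open).
Only numpy, scipy, OpenCV 4.12 (cv2) and the standard library are available. Lean on these libraries where they do the work, as an engineer would, in place of code of your own. Each camera call takes 0.05 s, during which the arm holds its last target. There are 200 camera calls.

### The job

Hang the bare steel screwdriver holder on the free pair of pins on the bench rail: both holes right down over both pins, its shelf on the robot's side of the rail like the bin that already hangs there. Then move the largest of the three screwdrivers from the bench stand into the big middle hole of the hung holder, blade down, until its handle rests on the shelf. Lower both into place rather than dropping them, and leave everything else where it is.

Things in the scene. Friction and masses are not known exactly. Their poses are not given: they have to be found in the camera images.
- bracket: Free twin-pin bracket: fixed steel plate 30 x 112 x 4 mm on the rail's top, with two upright steel pins 84 mm apart, 8 mm diameter, 22 mm high, straight for 12 mm, then tapering to 3 mm at the tip. Origin: on the plate's top face (154 mm above the bench), midway between the pins, which stand at y = -42 and +42 mm. x points across the rail, away from the robot; z up. The rail's front face is at x = -15 mm.
- rail: Fixed bench rail: aluminium profile 30 mm deep (x), 60 mm tall, 620 mm long (y), top 150 mm above the bench, on two end posts with feet 90 x 50 mm. Origin: on the bench under its centre; x away from the robot. One twin-pin bracket sits on each half. A black block with upright bits, 36 mm wide and 34 mm high, sits on its middle.
- bin_station: The other twin-pin bracket, taken: a grey parts bin of screws hangs on it (fixed, leave it). 112 mm wide, from 95 mm in front of its pins to 18 mm behind, from 96 mm above the bench up to the pin tips at 176 mm. Origin and axes as for the free bracket.
- holder: Loose bare steel holder, 120 mm wide, about 0.3 kg, standing upright on the bench on its shelf. Origin: on the shelf's underside, at the middle of the back face of its upright back plate (3 mm thick, 58 mm high). z up; x points backwards, from shelf to flange. Shelf: x -74 to 0, 5 mm thick, lips at its sides 17 mm high.
- holder_hang (a point): Midway between the holder's two 10 mm flange holes (at y = -42, +42), on the flange's underside: x +17, z +58 mm from the holder's origin, axes as the holder's. Flange: 4 mm thick, x -2 to +29 of the holder. This point meets the bracket's origin, axes parallel, when the holder hangs home; the back plate is then 2 mm before the rail, and tips against it.
- holder_grip (a point): Centre of the black grip block standing on the flange's front edge, at x +2, y 0, z +80 mm of the holder: 12 mm thick (x), 40 mm wide (y), 36 mm high, from 62 to 98 mm above the holder's underside; axes as the holder's.
- holder_hole (a point): Centre of the big middle hole in the holder's shelf, 12 mm diameter, at the shelf's top face: x -45, z +5 mm from the holder's origin; axes as the holder's. Two smaller side holes (8 mm) lie 40 mm to either side. With the holder hung it is about 98 mm above the bench.
- driver_large: Largest screwdriver, loose, about 0.11 kg: black handle 30 mm diameter, 90 mm long, shoulder 24 mm wide; steel blade 7 mm diameter, 80 mm long, tapered tip. Stands blade down in one of the stand's holes. Origin: on its axis at the foot of the handle; z from blade to handle. At home in the holder its origin is at point holder_hole.
- driver_medium: The middle screwdriver, to be left alone: handle 24 mm diameter, 66 mm long. Origin as for the large one.
- driver_small: The short screwdriver, to be left alone: handle 22 mm diameter, 46 mm long. Origin as for the large one.
- stand: Fixed grey plastic bench stand, 200 mm (y) by 90 mm (x), its top plate 70 mm deep and 95 mm above the bench, with three 10 mm holes at y = -62, 0 and +62 mm in which the three screwdrivers stand, in any order. Origin: under its centre on the bench.
- parts_dish: Small round steel dish of screws, 72 mm diameter, 16 mm high, on the bench between stand and holder, to be left alone. Origin under its centre.
- spanner: Open-ended spanner 140 mm long, 8 mm high, lying on the bench before the rail's middle, to be left alone. Origin under its centre, x along it.
- key_panel: White key panel 110 x 150 x 6 mm lying on the bench at the left near the robot, to be left alone. Origin under its centre.
- cleaner: White bottle 52 mm diameter, 130 mm high, at the right, to be left alone. Origin under its centre.
- tape_roll: Roll of buff tape, 84 mm diameter, 24 mm high, lying at the right near the robot, to be left alone. Origin under its centre.
Mind the look-alikes: they are no part of the job. What is shaped like the driver_large but blue is not meant.

How it is judged:
By the outcome, as a careful person would: the job done as asked, in the order asked, and still so for the second after the job is handed in, with the robot touching nothing.
It also fails if it takes over 72 s, if anything falls off the work surface, if the arm or the gripper's body presses on something with over 40 N, if the wrist force passes 120 N, or if a joint passes its speed limit or range.

## Working session

There is one attempt and no reset: what is moved stays moved. The work goes in short steps, each a Python script; the robot and the scene stay as the last script left them, time stands still between calls to the robot, and variables do not carry over. Pictures are saved under pics/ and viewed, about 8 in all and at most 12, crops included, and the job is handed in when it is done.

```bash
mkdir -p pics; ls
python3 - <<'E'
from workcell import env
import cv2,numpy as np
s=env.read_state();print({k:s[k] for k in("clock","position","tool_rot","opening")})
for n in("side","top"):
    p=env.grab_frame(n);cv2.imwrite(f"pics/{n}0.png",p["image"])
    print(n,p["fx"],p["fy"],p["cx"],p["cy"],p["D"],p["position"],p["orientation"],p["shot"])
    for t in["bracket","bin_station","holder","holder_hang","holder_grip","holder_hole","driver_large","driver_medium","driver_small","stand","rail","parts_dish"]:
        print(t,[(np.round(d["xyz"],3).tolist(),round(d["score"],2)) for d in env.search_frame(p,t)[:4]])
E
```

```text
pics
{'clock': 0.0, 'position': array([ 0.20872569, -0.58843286,  0.1985608 ]), 'tool_rot': array([-8.98761580e+01,  2.23592833e-03,  1.95133293e+01]), 'opening': 0.9986494097373063}
side 507.9446917667911 507.9446917667911 329.7641814121879 195.88198040746767 [-0.06131812  0.          0.          0.          0.        ] [-0.12114556  0.82612151  0.83010899] [  55.44051844   -0.62341169 -144.5494723 ] 1
bracket [([0.652, 0.157, 0.153], 0.61), ([0.638, 0.152, 0.124], 0.37)]
bin_station [([0.607, -0.147, 0.132], 0.84)]
holder [([0.445, 0.227, 0.019], 0.86), ([0.536, 0.018, 0.006], 0.75)]
holder_hang [([0.442, 0.224, 0.014], 0.61), ([0.45, -0.288, 0.146], 0.2)]
holder_grip [([0.441, 0.228, 0.016], 0.85)]
holder_hole [([0.442, 0.226, 0.016], 0.85)]
driver_large [([0.356, -0.238, 0.129], 0.83), ([0.452, -0.29, 0.146], 0.8), ([0.545, -0.256, 0.13], 0.76), ([0.447, -0.205, 0.045], 0.34)]
driver_medium [([0.451, -0.162, 0.136], 0.72)]
driver_small [([0.456, -0.227, 0.129], 0.44), ([0.445, 0.226, 0.019], 0.35)]
stand [([0.443, -0.207, 0.044], 0.92)]
rail [([0.634, 0.155, 0.124], 0.65), ([0.45
[... 287 characters left out ...]

bracket [([0.65, 0.152, 0.152], 0.78)]
bin_station [([0.614, -0.153, 0.127], 0.93)]
holder [([0.439, 0.224, 0.005], 0.86)]
holder_hang [([0.432, 0.22, 0.006], 0.65), ([0.615, -0.156, 0.128], 0.55)]
holder_grip [([0.282, 0.392, 0.004], 0.71), ([0.434, 0.225, 0.005], 0.68)]
holder_hole [([0.433, 0.218, 0.007], 0.76), ([0.616, -0.152, 0.127], 0.5), ([0.437, 0.007, 0.008], 0.25)]
driver_large [([0.45, -0.291, 0.179], 0.54), ([0.406, -0.209, 0.114], 0.47), ([0.556, -0.225, 0.151], 0.45)]
driver_medium []
driver_small [([0.456, -0.234, 0.142], 0.52)]
stand [([0.444, -0.236, 0.095], 0.58), ([0.494, -0.446, 0.09], 0.22)]
rail [([0.642, -0.0, 0.145], 0.94)]
parts_dish [([0.436, 0.005, 0.007], 0.69)]
```

View pics/side0.png

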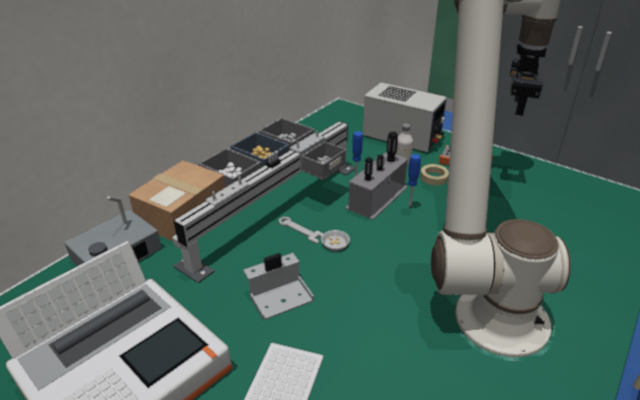

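View pics/top0.png

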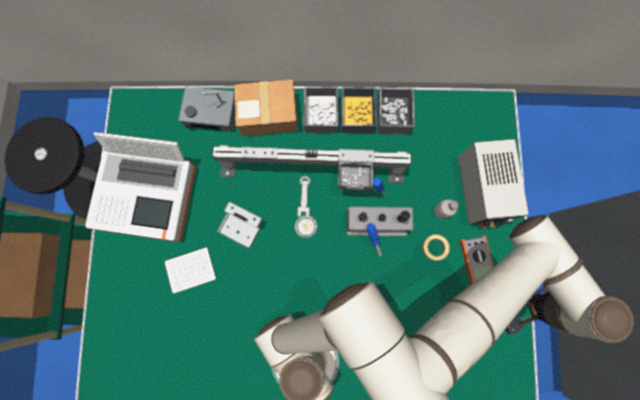

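The pictures show the holder at side (278,285) and top (240,225), turned. The free bracket is at side (215,195) and top (245,152). The black large driver is at side (392,147) and top (404,216), at the stand's far end. Blue look-alikes are at side (357,145) and (413,170). Next I'll make enlarged crops.

```bash
cat > h.py <<'E'
import cv2,numpy as np
from scipy.spatial.transform import Rotation as R
from scipy.optimize import least_squares
def proj(p,X):
    X=np.atleast_2d(X).astype(float)
    c=(X-p["position"])@R.from_euler("xyz",p["orientation"],degrees=True).as_matrix()
    c=c*[1,-1,-1]
    K=np.array([[p["fx"],0,p["cx"]],[0,p["fy"],p["cy"]],[0,0,1]])
    return cv2.projectPoints(c,np.zeros(3),np.zeros(3),K,np.array(p["D"]))[0][:,0]
def crop(im,c,w,h,s):
    x,y=int(c[0]-w/2),int(c[1]-h/2)
    o=cv2.resize(im[y:y+h,x:x+w],None,fx=s,fy=s,interpolation=cv2.INTER_CUBIC)
    for i in range(0,w,10): cv2.putText(o,str(x+i) if i%20==0 else"",(i*s,8),0,.3,(0,255,255),1);cv2.line(o,(i*s,8),(i*s,12),(0,255,255),1)
    for j in range(0,h,10): cv2.putText(o,str(y+j) if j%20==0 else"",(0,j*s+4),0,.3,(0,255,255),1)
    return o
def T(x,y,z,yaw,P):
    return np.atleast_2d(P)@R.from_euler("z",yaw).as_matrix().T+[x,y,z]
E
python3 - <<'E'
from h import *
a=cv2.imread("pics/side0.png");b=cv2.imread("pics/top0.png")
f=np.vstack([np.hstack([crop(a,(278,282),80,60,5),crop(b,(242,224),80,60,5)]),np.hstack([crop(a,(220,195),80,60,5),crop(b,(255,155),80,60,5)])])
cv2.imwrite("pics/c1.png",f)
E
```

```text
(no output)
```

View pics/c1.png

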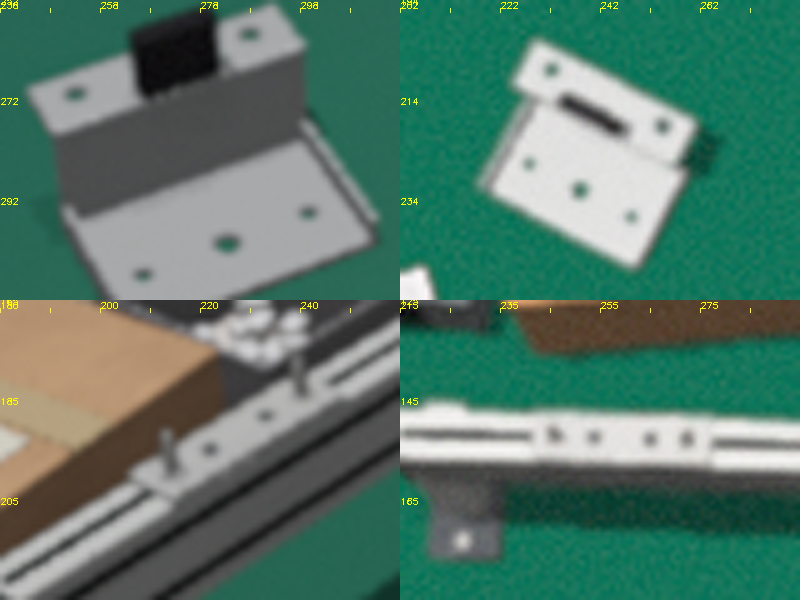

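The crops show the flange holes, shelf holes and grip block clearly, and the two pins with their bases and tips. Now I'll fit the poses by least squares.

```bash
cat >> h.py <<'E'
def px(o,L): return np.array([[o[0]+(u+.5)/5-.5,o[1]+(v+.5)/5-.5] for u,v in L])
def fit(S,Tp,model_s,pix_s,model_t,pix_t,x0):
    f=lambda q:np.r_[(proj(S,T(*q,model_s))-pix_s).ravel()*1.0,(proj(Tp,T(*q,model_t))-pix_t).ravel()]
    r=least_squares(f,x0,x_scale=[.01,.01,.01,.1]);return r.x,np.round(r.fun.reshape(-1,2),2)
E
python3 - <<'E'
from workcell import env
from h import *
import pickle
S=env.grab_frame("side");P=env.grab_frame("top")
C={n:{k:np.array(d[k]) for k in("fx","fy","cx","cy","D","position","orientation")} for n,d in(("S",S),("T",P))}
pickle.dump(C,open("cams.pkl","wb"))
H=np.array([[17,42,62],[17,-42,62],[-45,40,5],[-45,0,5],[-45,-40,5]])/1e3
hs=px((238,252),[(76,94),(249,34),(143,274),(227,243),(308,212)])
ht=px((202,194),[(151,70),(262,126),(129,164),(180,190),(231,217)])
q,r=fit(S,P,H,hs,H,ht,[.45,.22,0,-.4]);print("holder",q*[1e3]*1 if 0 else (q*[1000,1000,1000,57.2958]).round(1));print(r.tolist())
for n,c,p in(("S",S,hs),("T",P,ht)):
    r=least_squares(lambda a:(proj(c,T(a[0],a[1],0,a[2],H))-p).ravel(),[.45,.22,-.4],x_scale=[.01,.01,.1]);print(n,r.x*[1e3,1e3,57.3],r.cost)
B=np.array([[0,42,0],[0,42,22],[0,-42,0],[0,-42,22]])/1e3
bs=px((180,165),[(170,171),(167,132),(300,95),(297,57)])
bt=px((215,125),[(158,138),(148,130),(288,139),(285,133)])
q,r=fit(S,P,B,bs,B,bt,[.65,.155,.154,0]);print("bracket",(q*[1000,1000,1000,57.2958]).round(1));print(r.tolist())
for n,c,p in(("S",S,bs),("T",P,bt)):
    r=least_squares(lambda a:(proj(c,T(a[0],a[1],.154,a[2],B))-p).ravel(),[.65,.155,0],x_scale=[.01,.01,.1]);print(n,r.x*[1e3,1e3,57.3],r.cost)
a=S["image"];b=P["image"]
f=np.vstack([np.hstack([crop(a,(385,165),80,60,5),crop(b,(395,220),80,60,5)])])
cv2.imwrite("pics/c2.png",f)
E
```

```text
holder [454.9 217.8   0.  -25.7]
[[-0.27, -0.15], [-0.17, -0.12], [-0.13, 0.1], [-0.2, -0.02], [-0.11, 0.01], [0.11, 0.18], [0.2, 0.3], [0.14, 0.24], [0.11, 0.29], [0.17, 0.16]]
S [454.55469536 217.62291877 -25.72250239] 0.028884736073115456
T [455.70166716 218.34741037 -25.70696291] 0.010529017748935178
bracket [650.2 150.5 154.2  -1.1]
[[0.37, 0.3], [-0.16, 0.25], [0.1, -0.21], [-0.12, -0.27], [-0.44, 0.03], [0.19, -0.51], [0.21, 0.59], [-0.08, -0.34]]
S [650.52236257 150.37138455  -1.8349348 ] 0.16334341856740087
T [ 6.50024441e+02  1.50467776e+02 -3.57649398e-01] 0.42690937517710015
```

View pics/c2.png

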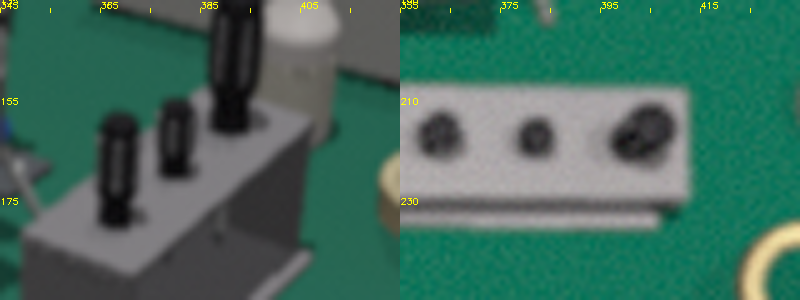

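The holder's fitted z is 0.0 mm and the bracket's is 154.2 mm, both as they must be. The crop shows the large black driver third in the row, with its foot at top-view pixel (401,219). Now I'll grasp the holder.

Run:
```python
from workcell import env
from h import *
import pickle
C=pickle.load(open("cams.pkl","rb"))
t=px((355,190),[(255,125),(230,143)]);s=px((345,135),[(235,50),(231.5,122)])
for z,i in((.185,0),(.095,1)):
    r=least_squares(lambda a:(proj(C["T"],[a[0],a[1],z])-t[i]).ravel(),[.45,-.29],x_scale=.01).x;print("driver top",z,r.round(4),"side px there",proj(C["S"],[*r,z]).round(1),s.round(1).tolist())
for y in(64.3,-115.7): print(y,env.inverse_kinematics([.4565,.217,.2],[-90,0,y]))
for y in(89,-91): print(y,env.inverse_kinematics([.635,.15,.25],[-90,0,y]))
for y in(0,179.9): print(y,env.inverse_kinematics([.45,-.29,.25],[-90,0,y]))
yaw=-25.7;g=np.array([.4549,.2178,0])+R.from_euler("z",yaw,degrees=True).apply([.002,0,0])
gy=-115.7 if 0 else 64.3
import sys
q=env.inverse_kinematics([g[0],g[1],.2],[-90,0,64.3]);q2=env.inverse_kinematics([g[0],g[1],.2],[-90,0,-115.7])
gy=64.3 if (q is not None and (q2 is None or abs(q[5])<abs(q2[5]))) else -115.7
print("use",gy)
env.move_straight([.209,-.589,.33],rate=.3)
env.goto([g[0],g[1],.2],[-90,0,gy]);env.gripper_to(.45)
env.move_straight([g[0],g[1],.12],rate=.2)
print(env.read_state()["force"])
print(env.move_straight([g[0],g[1],.067],rate=.06,force_limit=6))
a=env.grab_frame("side");b=env.grab_frame("top")
cv2.imwrite("pics/c3.png",np.hstack([crop(a["image"],(278,272),80,80,5),crop(b["image"],(242,224),80,80,5)]))
s=env.read_state();print(s["clock"],s["position"],s["force"],s["opening"])
```

```text
driver top 0.185 [ 0.4565 -0.2947] side px there [[392.5 132.2]] [[391.6, 144.6], [390.9, 159.0]]
driver top 0.095 [ 0.4577 -0.2984] side px there [[390.2 159.8]] [[391.6, 144.6], [390.9, 159.0]]
64.3 [ 4.38547880e+01  1.03430774e+01 -1.59677011e+01 -2.54444375e-14
 -6.36892215e+01 -6.95547880e+01]
-115.7 [ 4.38547880e+01  1.03430774e+01 -1.59677011e+01  2.54444375e-14
 -6.36892215e+01  1.10445212e+02]
89 [ 27.46750576  23.24038939   9.48414643   0.         -76.24375704
 -28.46750576]
-91 [ 27.46750576  23.24038939   9.48414643   0.         -76.24375704
 151.53249424]
0 [-1.54322326e+01  1.13682881e+01 -7.30594964e+00 -2.54444375e-14
 -7.13257623e+01 -7.45677674e+01]
179.9 [-1.54322326e+01  1.13682881e+01 -7.30594964e+00  2.54444375e-14
 -7.13257623e+01  1.05332233e+02]
use 64.3
[-0.05601268 -0.20332211  0.25274873]
False
7.6917 [0.45702117 0.21717498 0.06744519] [0.33328443 0.90630622 0.08891426] 0.4468167467447406
```

View pics/c3.png

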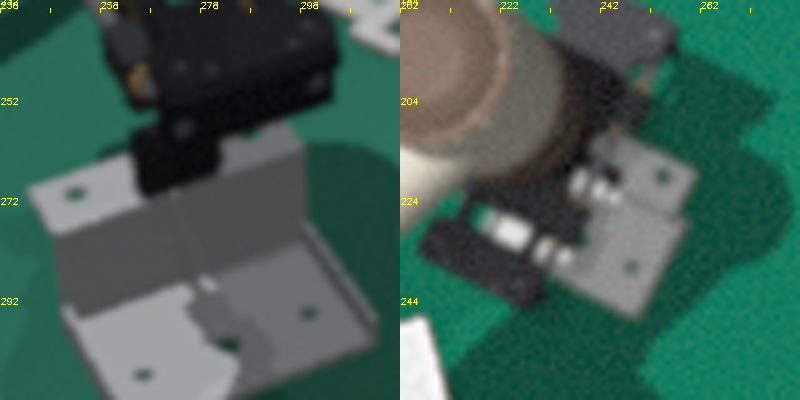

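The crop shows the fingers straddling the grip block with the flange and holes undisturbed, so I'll grip and carry.

Run:
```python
from workcell import env
from h import *
env.gripper_to(.1,45);s=env.read_state();print(s["opening"]*87,s["force"],s["position"])
p=s["position"]
env.move_straight([p[0],p[1],p[2]+.03],rate=.08)
env.move_straight([p[0],p[1],.27],rate=.25)
env.goto([.6352,.1505,.28],[-90,0,89])
env.move_straight([.6352,.1505,.215],rate=.12)
a=env.grab_frame("side");b=env.grab_frame("top")
s=env.read_state();print(s["clock"],s["position"],s["tool_rot"],s["force"],s["opening"]*87)
cv2.imwrite("pics/s4.png",a["image"]);cv2.imwrite("pics/t4.png",b["image"])
cv2.imwrite("pics/c4.png",np.hstack([crop(a["image"],(220,180),80,100,5),crop(b["image"],(255,150),80,100,5)]))
```

```text
11.500570833798333 [ 2.32237655 -0.58150066 -0.23896438] [0.4570169  0.21699067 0.06708629]
11.2833 [0.63584182 0.15092047 0.2166382 ] [-9.01602867e+01 -5.63575505e-02  8.90260078e+01] [-0.05123905  0.77582292 -2.67846154] 11.728893494511887
```

View pics/c4.png

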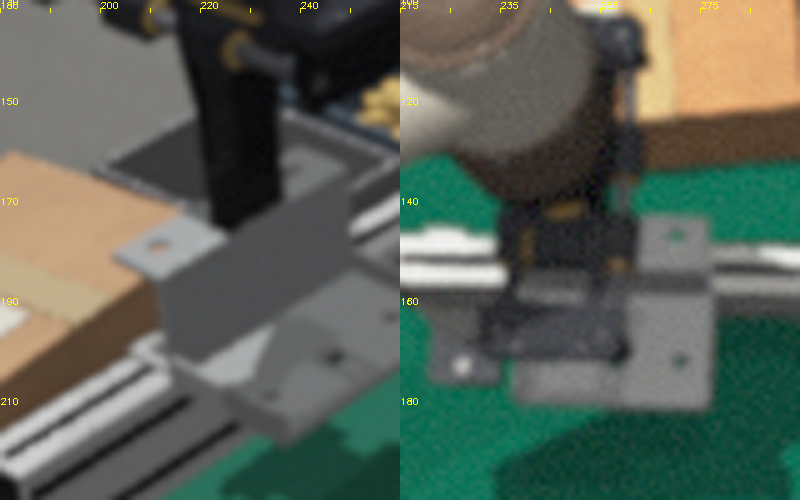

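The crop shows the left flange hole at side crop (158,245), the shelf holes at (270,395), (336,357) and (391,316), and in the top view (276,235) and (282,361). I'll fit the held pose and get the rail's yaw from its slot line.

Run:
```python
from h import *
import pickle
C=pickle.load(open("cams.pkl","rb"));S,P=C["S"],C["T"]
Hs=np.array([[17,42,62],[17,-42,62],[-45,40,5],[-45,0,5],[-45,-40,5]])/1e3
Ht=np.array([[17,-42,62],[-45,-40,5]])/1e3
hs=px((180,130),[(158,245),(298,170),(270,395),(336,357),(391,316)])
ht=px((215,100),[(276,235),(282,361)])
q,r=fit(S,P,Hs,hs,Ht,ht,[.634,.15,.15,0]);print("held",(q*[1000,1000,1000,57.2958]).round(1));print(r.tolist())
# rail line from the whole picture: dark slot in the top view, bright edges
im=cv2.imread("pics/top0.png").astype(float).mean(2)
K=np.array([[P["fx"],0,P["cx"]],[0,P["fy"],P["cy"]],[0,0,1]])
def ray(u,v,z,c):
    return least_squares(lambda a:(proj(c,[a[0],a[1],z])-[u,v]).ravel(),[.65,0],x_scale=.01).x
for name,f in(("slot",0),("back",1)):
    pts=[]
    for u in list(range(220,238))+list(range(280,303))+list(range(318,338))+list(range(376,408)):
        col=im[143:168,u]
        g=np.diff(col)
        if f==1: w=np.clip(g[:9],0,None)**2;v=143.5+(w*np.arange(9)).sum()/(w.sum()+1e-9)
        else:
            k=np.argmin(col[6:15])+6
            if k<7 or k>13: continue
            w=np.clip(col[[k-3,k+3]].min()-col[k-2:k+3],0,None)
            if w.sum()<20: continue
            v=143+(w*np.arange(k-2,k+3)).sum()/w.sum()
        pts.append(ray(u,v,.15,P))
    pts=np.array(pts)
    from scipy.stats import theilslopes
    m=theilslopes(pts[:,0],pts[:,1]);print(name,len(pts),"yaw",-np.degrees(np.arctan(m[0])).round(2),"x at y=.15",(m[1]+.15*m[0]).round(4),"x at -.1",(m[1]-.1*m[0]).round(4))
# pin-only with yaw free for plate: box top-corner height
from itertools import product
t=[(297,132)];s=[(222,183)]
B=np.array([[0,42,0],[0,42,22],[0,-42,0],[0,-42,22]])/1e3
bs=px((180,165),[(170,171),(167,132),(300,95),(297,57)]);bt=px((215,125),[(158,138),(148,130),(288,139),(285,133)])
for y in(0,-.5,-1,-1.5):
    r=least_squares(lambda a:np.r_[(proj(S,T(a[0],a[1],.154,np.radians(y),B))-bs).ravel(),(proj(P,T(a[0],a[1],.154,np.radians(y),B))-bt).ravel()],[.65,.15],x_scale=.01);print(y,r.x.round(4),r.cost)
```

```text
held [633.5 149.5 147.4  -1.5]
[[0.18, 0.1], [-1.19, -0.01], [0.1, -0.05], [-0.62, -0.46], [0.32, 0.07], [0.79, 0.86], [0.04, 0.5]]
slot 37 yaw -1.37 x at y=.15 0.6519 x at -.1 0.6459
back 93 yaw -1.05 x at y=.15 0.666 x at -.1 0.6615
0 [0.6503 0.1505] 1.0146441632030447
-0.5 [0.6503 0.1505] 0.8193914893257381
-1 [0.6503 0.1505] 0.7341652893623656
-1.5 [0.6503 0.1505] 0.7581129921036343
```

Run:
```python
from h import *
import pickle
from workcell import env
C=pickle.load(open("cams.pkl","rb"));S,P=C["S"],C["T"]
Hs=np.array([[17,42,62],[-45,40,5],[-45,0,5],[-45,-40,5]])/1e3
Ht=np.array([[17,-42,62],[-45,-40,5]])/1e3
hs=px((180,130),[(158,245),(270,395),(336,357),(391,316)]);ht=px((215,100),[(276,235),(282,361)])
for z in(.1475,.1495):
    r=least_squares(lambda a:np.r_[(proj(S,T(a[0],a[1],z,a[2],Hs))-hs).ravel(),(proj(P,T(a[0],a[1],z,a[2],Ht))-ht).ravel()],[.633,.15,0],x_scale=[.01,.01,.1]);print(z,(r.x*[1e3,1e3,57.3]).round(2),r.cost,r.fun.round(1))
s=env.read_state();print(s["position"],s["clock"])
y=88.8
env.move_straight([.6352,.1505,.196],[-90,0,y],rate=.08)
env.dwell(.3)
a=env.grab_frame("side");b=env.grab_frame("top")
s=env.read_state();print(s["position"],s["tool_rot"],s["force"],s["clock"])
cv2.imwrite("pics/s5.png",a["image"]);cv2.imwrite("pics/t5.png",b["image"])
cv2.imwrite("pics/c5.png",np.hstack([crop(a["image"],(220,190),80,80,5),crop(b["image"],(262,155),80,80,5)]))
```

```text
0.1475 [ 6.3376e+02  1.5063e+02 -1.2000e-01] 0.7136537466481927 [-0.1  0.5  0.3  0.  -0.7 -0.5 -0.  -0.1  0.3  0.5  0.   0.1]
0.1495 [6.3243e+02 1.5175e+02 7.0000e-02] 1.1272218760188568 [-0.1  0.1  0.4 -0.2 -0.6 -0.8 -0.  -0.5 -0.2  0.6 -0.4  0.3]
[0.63584182 0.15092047 0.2166382 ] 11.2833
[0.63530181 0.15055322 0.1962651 ] [-9.00234475e+01 -1.22604929e-02  8.88008617e+01] [-0.67510417  0.40080115 -2.81928384] 12.0667
```

View pics/c5.png

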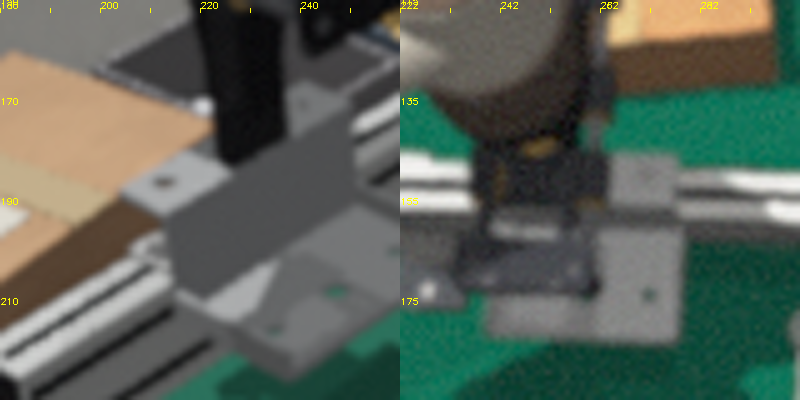

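The close view shows the holes over the pins and the plate parallel to the rail. Camera and robot agree within about 1 mm, so I'll lower with a force guard.

Run:
```python
from workcell import env
from h import *
f0=env.read_state()["force"]
for z in(.184,.178,.173,.169,.166,.1635):
    hit=env.move_straight([.6352,.1505,z],rate=.03,force_limit=8)
    s=env.read_state();print(z,hit,s["position"].round(4),(s["force"]-f0).round(2),s["wrist_torque"].round(2),round(s["clock"],1))
    if hit:break
```

```text
0.184 False [0.6352 0.1505 0.1838] [ 0.7  -0.87  0.47] [0.01 0.02 0.02] 12.6
0.178 False [0.635  0.1504 0.1777] [ 1.26 -0.17 -1.01] [ 0.    0.06 -0.01] 13.0
0.173 False [0.6353 0.1505 0.1728] [ 1.2  -0.3  -1.12] [ 0.07 -0.09  0.  ] 13.3
0.169 False [0.6352 0.1505 0.1688] [ 1.09 -0.12 -0.16] [ 0.03 -0.17  0.04] 13.6
0.166 False [0.6352 0.1505 0.1658] [ 1.63 -0.19 -1.09] [ 0.07 -0.2   0.01] 13.8
0.1635 False [0.6352 0.1505 0.1633] [ 1.57 -0.99 -0.24] [ 0.08 -0.23 -0.02] 14.1
```

Run:
```python
from workcell import env
from h import *
hit=env.move_straight([.6352,.1505,.158],rate=.02,force_limit=5)
s=env.read_state();print(hit,s["position"].round(4),s["force"].round(2),s["wrist_torque"].round(2),round(s["clock"],1))
a=env.grab_frame("side");b=env.grab_frame("top")
cv2.imwrite("pics/c6.png",np.hstack([crop(a["image"],(220,195),80,80,5),crop(b["image"],(262,155),80,80,5)]))
```

```text
True [0.6354 0.1505 0.163 ] [-1.49 -0.38  4.51] [0.03 0.36 0.01] 14.3
```

View pics/c6.png

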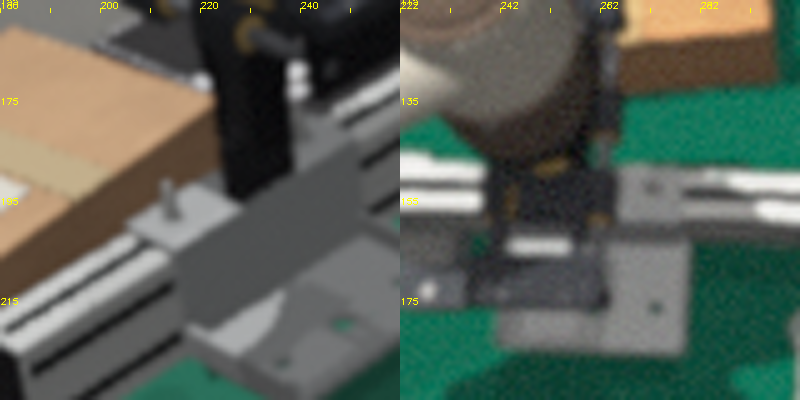

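The crop shows the pins standing up through the flange holes, at side (214,194) on the left and in the top view near (272,152). Contact came at the expected height, so I'll release, retract and measure the hung holder.

Run:
```python
from workcell import env
from h import *
env.gripper_to(.38);env.dwell(.2)
env.move_straight([.6354,.1505,.215],rate=.08)
env.move_straight([.6354,.1505,.33],rate=.25)
env.goto([.4565,-.2955,.27],[-90,0,0])
env.gripper_to(.6)
a=env.grab_frame("side");b=env.grab_frame("top")
cv2.imwrite("pics/s7.png",a["image"]);cv2.imwrite("pics/t7.png",b["image"])
s=env.read_state();print(s["position"].round(4),s["opening"]*87,round(s["clock"],1))
cv2.imwrite("pics/c7.png",np.vstack([np.hstack([crop(a["image"],(225,200),80,70,5),crop(b["image"],(262,160),80,70,5)]),np.hstack([crop(a["image"],(390,140),80,50,5),crop(b["image"],(395,215),80,50,5)])]))
```

```text
[ 0.4565 -0.2955  0.27  ] 52.22750684611603 19.2
```

View pics/c7.png

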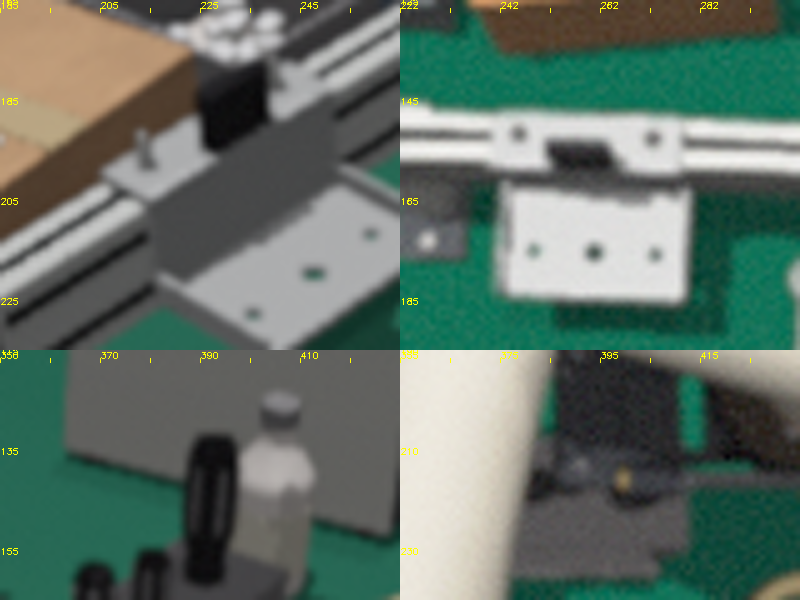

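The crop shows the holder hanging home with both pins through. The middle shelf hole is at side crop (314,273) and top crop (195,252). The driver top is at side (392.9,132.5), as predicted. Next I'll fit the hole and grasp the driver.

Run:
```python
from workcell import env
from h import *
import pickle
C=pickle.load(open("cams.pkl","rb"));S,P=C["S"],C["T"]
hs=px((185,165),[(314,273),(253,314),(371,234)]);ht=px((222,125),[(195,252),(133,250),(256,255)])
M=np.array([[0,0,0],[0,.04,0],[0,-.04,0]])
q,r=fit(S,P,M,hs,M,ht,[.588,.15,.098,0]);print("hole",(q*[1e3,1e3,1e3,57.3]).round(1),r.tolist())
x,y=.4565,-.2955
f0=env.read_state()["force"]
print(env.move_straight([x,y,.19],rate=.15,force_limit=8))
print(env.move_straight([x,y,.146],rate=.08,force_limit=5))
env.gripper_to(.2,40);s=env.read_state();print(s["opening"]*87,s["position"].round(4),(s["force"]-f0).round(2))
env.move_straight([x,y,.166],rate=.05)
s=env.read_state();print((s["force"]-f0).round(2))
env.move_straight([x,y,.35],rate=.15)
env.goto([.588,.151,.35],[-90,0,-1.2])
env.move_straight([.588,.151,.26],rate=.15);env.dwell(.3)
a=env.grab_frame("side");b=env.grab_frame("top")
cv2.imwrite("pics/s8.png",a["image"])
s=env.read_state();print(s["opening"]*87,s["position"].round(4),(s["force"]-f0).round(2),s["clock"])
cv2.imwrite("pics/c8.png",np.hstack([crop(a["image"],(245,180),80,100,5),crop(b["image"],(262,170),80,100,5)]))
```

```text
hole [590.9 151.6  97.8  -1.5] [[-0.31, -0.04], [-0.22, -0.03], [-0.1, -0.1], [0.08, 0.32], [0.26, 0.27], [0.14, 0.16]]
False
False
28.57117934679594 [ 0.4567 -0.2957  0.1463] [ 0.14 -0.39  1.27]
[-0.25 -0.71 -0.66]
28.604893408004557 [0.5881 0.1511 0.2604] [ 0.47 -0.22  0.68] 25.9583
```

View pics/c8.png

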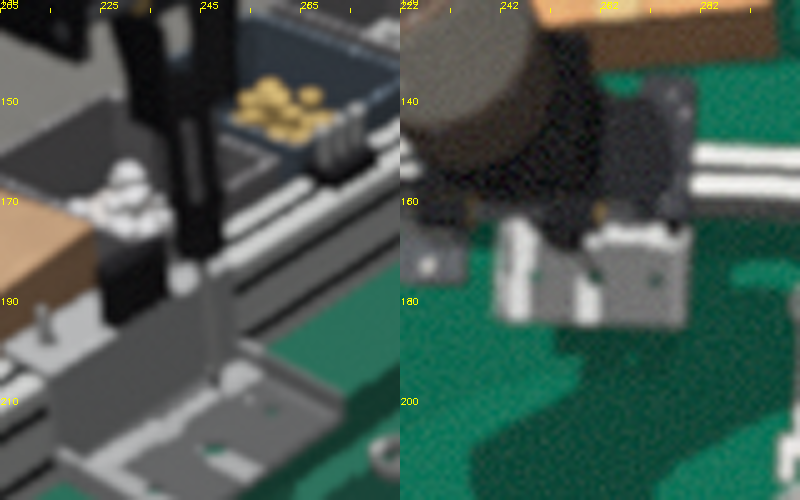

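The crop shows the blade in the side view from (205,260) to its tip at about (215,388). In the top view the blade points toward the middle hole. Next I'll solve the tip position.

Run:
```python
from h import *
import pickle
C=pickle.load(open("cams.pkl","rb"));S,P=C["S"],C["T"]
t=px((205,130),[(215,388)])[0];u=px((205,130),[(206,268)])[0]
for z,p in((.129,t),(.131,t),(.127,t),(.203,u)):
    r=least_squares(lambda a:(proj(S,[*a,z])-p).ravel(),[.588,.15],x_scale=.01).x;print(z,r.round(4), proj(P,[*r,z]).round(1))
print("expected",proj(S,[[.5881,.1511,.129],[.5881,.1511,.209],[.5909,.1516,.0978]]).round(1),proj(P,[[.5881,.1511,.129],[.5881,.1511,.209],[.5909,.1516,.0978]]).round(1))
```

```text
0.129 [0.5916 0.1454] [[261.1 172.8]]
0.131 [0.5895 0.1474] [[260.4 173.2]]
0.127 [0.5936 0.1435] [[261.8 172.3]]
0.203 [0.5831 0.1517] [[255.1 169.4]]
expected [[247.  208.9]
 [244.1 180.1]
 [247.1 219.2]] [[259.3 173.8]
 [255.  167.2]
 [260.7 175.3]]
```

The tip agrees with expectation to about 1 px. The tapered tip tolerates several mm, so I'll lower with a force guard.

Run:
```python
from workcell import env
from h import *
x,y=.5903,.1515
env.move_straight([x,y,.242],rate=.1);env.dwell(.2)
f0=env.read_state()["force"];w0=env.read_state()["wrist_torque"]
for z in(.232,.226,.220,.21,.19,.175,.160,.155):
    hit=env.move_straight([x,y,z],rate=.04,force_limit=3)
    s=env.read_state();print(z,hit,s["position"].round(4),(s["force"]-f0).round(2),(s["wrist_torque"]-w0).round(2),round(s["clock"],1))
    if hit:break
a=env.grab_frame("side");b=env.grab_frame("top")
cv2.imwrite("pics/c9.png",np.hstack([crop(a["image"],(245,190),80,80,5),crop(b["image"],(262,170),80,80,5)]))
```

```text
0.232 False [0.5901 0.1514 0.2315] [ 0.16 -0.21 -0.79] [ 0.05 -0.09  0.  ] 26.9
0.226 False [0.5901 0.1514 0.2256] [-0.04  0.96 -0.44] [ 0.03 -0.06 -0.05] 27.2
0.22 False [0.5902 0.1517 0.2195] [ 0.16  1.24 -0.48] [ 0.3  -0.11 -0.  ] 27.5
0.21 False [0.5901 0.1516 0.2094] [ 0.11  1.11 -0.62] [ 0.52 -0.07 -0.  ] 27.9
0.19 False [0.5902 0.1514 0.1897] [ 0.48  1.98 -1.03] [ 0.3  -0.01  0.  ] 28.5
0.175 False [0.5902 0.1513 0.1747] [0.02 1.65 0.04] [ 0.06 -0.02 -0.  ] 29.1
0.16 False [0.5903 0.1514 0.1598] [-0.68  0.36 -0.22] [ 0.   -0.03  0.04] 29.6
0.155 False [0.5901 0.1514 0.1547] [ 0.32  0.38 -0.71] [ 0.05 -0.03  0.  ] 29.9
```

Run:
```python
from workcell import env
from h import *
x,y=.5903,.1515
hit=env.move_straight([x,y,.140],rate=.015,force_limit=4)
s=env.read_state();print(hit,s["position"].round(4),s["force"].round(2),round(s["clock"],1))
a=env.grab_frame("side");b=env.grab_frame("top")
cv2.imwrite("pics/c9.png",np.hstack([crop(a["image"],(245,190),80,80,5),crop(b["image"],(262,170),80,80,5)]))
```

```text
True [0.5905 0.1515 0.15  ] [-0.31  1.35  3.9 ] 30.5
```

View pics/c9.png

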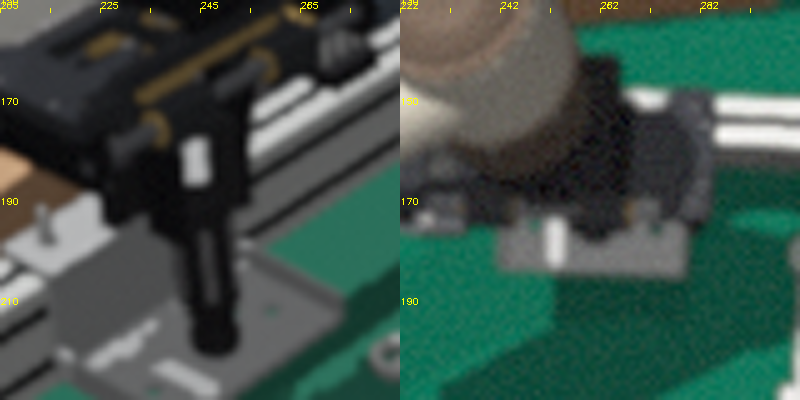

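The crop shows the handle's foot on the shelf at side (248,217), and contact came at the expected height. Release and back off.

Run:
```python
from workcell import env
from h import *
env.gripper_to(.55);env.dwell(.3)
env.move_straight([.5905,.1515,.20],rate=.06)
env.move_straight([.5905,.1515,.33],rate=.25)
env.goto([.4,-.05,.4],[-90,0,0]);env.dwell(.5)
a=env.grab_frame("side");b=env.grab_frame("top")
s=env.read_state();print(s["clock"],s["force"])
cv2.imwrite("pics/s10.png",a["image"])
for n,p in(("side",a),("top",b)):
  for t in("driver_large","holder"): print(n,t,[(np.round(d["xyz"],3).tolist(),round(d["score"],2)) for d in env.search_frame(p,t)[:4]])
cv2.imwrite("pics/c10.png",np.hstack([crop(a["image"],(240,195),80,90,5),crop(b["image"],(262,165),80,90,5)]))
```

```text
34.925 [-0.22397094 -0.21854979  0.62641348]
side driver_large [([0.582, 0.155, 0.149], 0.75), ([0.274, -0.085, 0.027], 0.71), ([0.595, -0.224, 0.138], 0.52)]
side holder [([0.63, 0.164, 0.112], 0.67)]
top driver_large [([0.278, -0.095, 0.026], 0.79)]
top holder [([0.628, 0.144, 0.096], 0.81)]
```

View pics/c10.png

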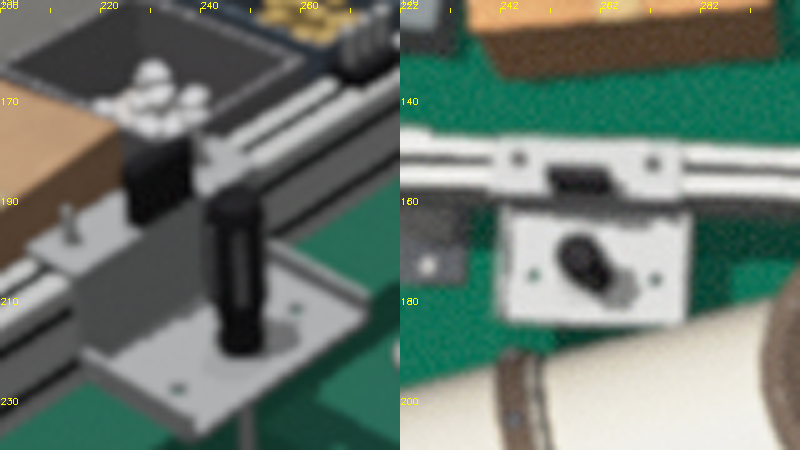

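The crop shows the holder home and the driver upright through the middle hole, blade below the shelf. The extra detection near (0.27,-0.09) needs a check, numerically, on the blue look-alikes and the rest of the scene.

Run:
```python
from workcell import env
from h import *
env.goto([.209,-.5,.33],[-90,0,19.5]);env.dwell(.2)
a=env.grab_frame("side");b=env.grab_frame("top")
for n,o,p in(("side",cv2.imread("pics/side0.png"),a),("top",cv2.imread("pics/top0.png"),b)):
    for im in(o,p["image"]):
        i=im.astype(int);m=((i[...,0]>90)&(i[...,0]>2*i[...,2])&(i[...,0]>1.4*i[...,1])).astype(np.uint8)
        k,_,st,c=cv2.connectedComponentsWithStats(m)
        print(n,[(c[j].round(1).tolist(),int(st[j,4])) for j in range(1,k) if 12<st[j,4]<800])
    d=(cv2.GaussianBlur(cv2.absdiff(o,p["image"]),(3,3),0).max(2)>45).astype(np.uint8)
    k,_,st,c=cv2.connectedComponentsWithStats(d);print("diff",[(st[j].tolist()) for j in range(1,k) if st[j,4]>12])
    print([(np.round(q["xyz"],3).tolist(),round(q["score"],2)) for q in env.search_frame(p,"driver_large")[:4]])
print(env.read_state()["clock"])
```

```text
side [([447.0, 120.3], 140), ([357.0, 136.3], 87), ([414.9, 160.0], 109), ([411.0, 182.6], 14)]
side [([450.2, 121.1], 254), ([332.3, 140.7], 63), ([408.4, 242.4], 316)]
diff [[455, 0, 34, 101, 1117], [493, 0, 24, 144, 1495], [526, 0, 23, 2, 33], [520, 2, 30, 18, 324], [524, 46, 19, 4, 53], [525, 60, 13, 14, 131], [513, 85, 27, 29, 345], [452, 114, 8, 18, 107], [353, 131, 9, 30, 223], [387, 133, 11, 29, 241], [451, 134, 7, 12, 67], [326, 136, 13, 10, 58], [449, 146, 52, 94, 684], [409, 154, 11, 32, 264], [445, 159, 10, 70, 248], [224, 180, 16, 17, 180], [243, 191, 9, 11, 52], [498, 192, 5, 6, 22], [216, 200, 58, 38, 1035], [394, 226, 100, 29, 935], [230, 237, 41, 27, 543], [438, 236, 5, 3, 13], [441, 246, 9, 47, 177], [491, 246, 8, 42, 147], [243, 253, 56, 27, 682], [250, 276, 64, 43, 1443], [442, 295, 17, 5, 60], [466, 328, 21, 7, 68], [459, 334, 6, 3, 14]]
[([0.275, -0.086, 0.026], 0.89), ([0.58, 0.156, 0.152], 0.84)]
top [([377.9, 183.9], 108), ([372.7, 233.9], 167), ([540.8, 287.1], 18), ([66.3, 325.9], 28), ([4.7, 338.7], 39)]
top [([378.8, 172.9], 174), ([333.0, 273.7], 227), ([66.1, 326.0], 30), ([4.8, 338.8], 35)]
diff [[250, 152, 16, 7, 92], [240, 157, 11, 3, 27], [267, 157, 10, 4, 23], [240, 161, 47, 30, 1094], [372, 163, 14, 32, 241], [217, 201, 45, 47, 1313], [405, 208, 201, 192, 9116], [396, 211, 14, 12, 127], [366, 223, 16, 34, 216], [446, 249, 17, 20, 143], [478, 251, 4, 10, 22], [242, 267, 162, 133, 11007], [571, 266, 8, 9, 28], [400, 282, 33, 27, 180], [608, 297, 13, 4, 28], [532, 305, 4, 9, 19], [632, 309, 8, 13, 36], [524, 319, 35, 20, 334], [592, 324, 48, 34, 555], [556, 326, 6, 5, 21], [255, 335, 6, 5, 13], [408, 340, 11, 25, 98], [327, 362, 7, 9, 30]]
[([0.598, -0.226, 0.124], 0.76), ([0.279, -0.097, 0.027], 0.57)]
37.325
```

My check failed. Both blue look-alikes have moved: one from top (373,234) to (333,274), the other from top (378,184) to (379,173). The gripper body probably brushed them at the stand. I'll find out when this happened and what they stood in, using text maps since my picture views are used up.

Run:
```python
from workcell import env
from h import *
def amap(im,x,y,w,h):
    i=im[y:y+h,x:x+w].astype(int)
    for r in range(h):
        s=""
        for c in i[r]:
            b,g,rd=c;v=c.mean()
            s+= "B" if b>1.5*rd and b>1.3*g else "." if g>1.5*rd and g>1.15*b else "#" if v<45 else "d" if v<90 else "m" if v<140 else "L" if v<190 else "W"
        print(y+r,s)
for n in("side0","s4","s5","s7","s8","s10"):
    i=cv2.imread(f"pics/{n}.png").astype(int);m=((i[...,0]>90)&(i[...,0]>2*i[...,2])&(i[...,0]>1.4*i[...,1])).astype(np.uint8)
    k,_,st,c=cv2.connectedComponentsWithStats(m);print(n,[(c[j].round(1).tolist(),int(st[j,4])) for j in range(1,k) if 12<st[j,4]<800])
o=cv2.imread("pics/side0.png");t=cv2.imread("pics/top0.png")
p=env.grab_frame("side");q=env.grab_frame("top");cv2.imwrite("pics/s11.png",p["image"]);cv2.imwrite("pics/t11.png",q["image"])
print("side0 front");amap(o,396,148,32,65)
print("side now front");amap(p["image"],396,148,32,65)
print("top0");amap(t,355,170,45,90)
print("top now");amap(q["image"],355,160,45,100)
```

```text
side0 [([447.0, 120.3], 140), ([357.0, 136.3], 87), ([414.9, 160.0], 109), ([411.0, 182.6], 14)]
s4 [([443.9, 125.5], 26), ([332.4, 140.6], 63), ([408.2, 242.8], 336)]
s5 [([332.5, 140.6], 62), ([408.1, 242.8], 336)]
s7 [([451.4, 121.4], 299), ([332.3, 140.6], 64), ([408.4, 242.4], 326)]
s8 [([451.5, 121.3], 297), ([332.5, 140.6], 62), ([408.1, 242.8], 334)]
s10 [([451.5, 121.4], 300), ([332.5, 140.6], 62), ([409.3, 241.7], 286)]
side0 front
148 #dmmmmmmmmmmmmmdddddddmmmmmmmmmd
149 #dmmmmmmmmmmmmmdd.ddddddddmmmmmd
150 ddmmmmmmmmmmmmmd......ddddddddmd
151 ddmmmmmmmmmmmmdd.........##ddddd
152 dmmmmmmmmmmmmmdd.............ddd
153 dmmmmmmmmmmmmmddddddddd.........
154 mmmmmmmmmmmmmmdmBBBBBBdd........
155 mmmmmmmmmmmmmmmBBBBBBBBBd.......
156 mmmmmmmmmmmmmmmBBBBBBBBBd.......
157 dmmmmmmmmmmmmddBBBBBBBBBB.......
158 ddmmmmmmmmmmmdBBBBBBBBBBBd......
159 ddmmmmmmmmmmddBBBBBBBBBBBd......
160 ddmmmmmmmmdddBBBBBBBBBBBBd......
161 mmmmmmmmmddddBBBBBBBBBBBBd......
162 mmmmmmmmdddddBBBBBBBBBBBBd......
163 mmmmmmmddddddBBBBBBBBBBBd.......
164 mmmmmmdddddddBBBBBBBBBBBdd....mm
165 mmmmddddddd.dBBBBBBBB
[... 12983 characters left out ...]

246 .............................................
247 .............................................
248 .............................................
249 .............................................
250 .............................................
251 .............................................
252 .............................................
253 .............................................
254 .............................................
255 .............................................
256 .............................................
257 .............................................
258 .............................................
259 .............................................
```

The blue drivers had no base and were balanced on their tips in the frames at clock 0. The crop c2, taken before any robot motion, already shows none in those spots. I'll confirm that numerically, then hand in.

Run:
```python
from workcell import env
from h import *
i=cv2.imread("pics/c2.png").astype(int);print("blue px in c2 (before first motion):",((i[...,0]>90)&(i[...,0]>2*i[...,2])&(i[...,0]>1.4*i[...,1])).sum())
a,b=cv2.imread("pics/s10.png"),env.grab_frame("side")["image"]
print("holder/driver change since release:",np.abs(a[150:240,200:280].astype(int)-b[150:240,200:280]).mean())
env.close_job();print(env.read_state()["clock"])
```

```text
blue px in c2 (before first motion): 54
holder/driver change since release: 4.120416666666666
the job is handed in; nothing more can be done
the job is handed in; nothing more can be done
```

The holder hangs on the free pins and the large black screwdriver stands blade down in its big middle hole. I handed the job in at about 37 s of the 72 s allowed.

- **Holder:** The flange met the bracket plate at the expected height, and the crops show both pins up through the holes with the shelf on the robot's side. The hung shelf hole measured 97.8 mm above the bench, against 98 mm expected.
- **Screwdriver:** I lowered it under a force guard. The handle's foot touched the shelf within about 1 mm of the expected height, and the last picture shows it upright with the blade below the shelf. The gripper was well clear before hand-in.

**Failed or disagreeing checks:**
- **Blue look-alikes:** Both have moved since the first frames. One now lies near (0.28, -0.09) and the other has shifted towards the rail next to the bin. In the first frames they appeared to balance on their blade tips with no base. A crop taken before the arm first moved already shows almost no blue there (54 enlarged pixels, about 2 real ones). I concluded they fell on their own and left them.
- **Last picture comparison:** The holder and driver area changed by 4.1 grey levels on average between release and hand-in. I put this down to noise and the arm's moving shadow, but did not confirm it.
- **Other objects:** I compared the first and last pictures for changes but did not check every difference against the objects to be left alone. I had also used all 12 picture views, so the final state was checked only by numbers.

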